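# Clamp a test cartridge in the filling jig with the knob under its nose

## Robot

A 6-joint arm with a two-finger parallel gripper is mounted at the origin on a cart in front of the work surface, level with it; the furniture and walls round the work are solid. World frame = base frame: x ahead of the robot, y to its left, z up, the work surface at z = 0. Lengths are in m, angles in degrees, forces in N, time in s.
With the tool pointing down it reaches from about 0.375 to 0.9 m from the base axis. Payload 3.1 kg.
Tool frame: the origin (TCP) lies on the centre line of the jaws, within the pads' length; the fingertips stand finger_overhang ahead of it and the grasp point (between the pads) lies 5 mm behind it (finger_overhang is the distance from the TCP to the fingertips, in m); z points along the fingers, y is the line along which they close (so a half turn about z gives the same grasp; the last joint's range is limited). The gripper opens to 87 mm and grips with 3 to 60 N. Pads are 19 mm wide; open, the fingers measure 117 mm over their backs; the gripper's body (75 mm by 190 mm) begins 51 mm behind the grasp point.
Start: joints at [-73.768, 30.224, 82.088, -0, 67.689, -10.227], TCP at [0.278, -0.559, 0.237] pointing down, gripper open.
Joint ranges: [-176.69, 176.69], [-43.24, 126.21], [12.49, 139.97], [-82, 262], [0, 151.66], [-163.58, 163.58]. Speed limits (degrees/s): [159.86, 159.86, 180, 180, 180, 180].

## Interface

Orientations are given as a 3x3 rotation matrix whose columns are the frame's x, y, z axes.
In Python, from rig import read_state, capture, calibration, hand_in, finger_overhang gives the robot as it stands.
- The arm moves only by the tool send_rows, never from a script. Its argument "plan" is a list of rows, each a list of 5 numbers: the closure in counts, from 0 (fully open) to 255 (shut), then the shift along the tool's x, y, z in m, then the turn about the tool's z in rad. A call has 1 to 20 rows; each row shifts and turns the commanded pose from where the row before left it, along the tool's axes as they then stand; what a row does not reach is not made up. A row lasts 1/12 s, in which the tool goes at most 41.7 mm and 7.16 degrees, less where a joint would pass 70% of its speed; a pose out of reach is approached as far as the arm can. A call is refused whole if a number of a shift passes 0.0417 or a number of a turn 0.125, either way. A call with a gripper value outside its range is refused whole. The fingers move at their own pace and stop on an object; the grip force is fixed at half the most. Time passes only in rows, so rows that do not move let the fingers close. It gives the time, the measured TCP pose, the force, the opening and the grip force at its end, in the units of the state.
- read_state(): the state, without advancing time (a new reading comes with each control period).
- capture(name): name is "scene" or "side" or "wrist"; returns (picture, depth): 420x560x3 uint8, blue, green, red; 420x560 float32, m along the optical axis (not along the pixel's ray), 0 where there is no reading.
- calibration(name): a dict with "fx", "fy", "cx", "cy" (pixels), "dist_coeffs" ([k1, k2, p1, p2, k3] as OpenCV has them; the pictures are not rectified), "xyz" and "rotation" of the camera in the world. Camera axes: x right, y down, z forward; pixel columns grow to the right and rows downward; lengths in m; the calibration is good to about 2 mm. A picture is of the moment at which its call begins: read the wrist's pose just before it. calibration takes no time and is no camera call; for the wrist camera it gives the pose at the moment of the call.
- hand_in(): hands the job in; it is judged then, once.
The state is a dict: "time_s": time; "joint_positions": joint angles; "qvel": joint speeds; "tau": joint torques, N m; "position": TCP position; "tcp_rot": TCP orientation; "force": force on the tool from outside, world axes, zero at the start; "moment": the same for the moment, N m; "opening": opening from 0.0 (shut) to 1.0 (fully open); "grasp_force": force on a finger pad.
Only numpy, scipy, OpenCV 4.12 (cv2) and the standard library are available. Lean on these libraries where they do the work, as an engineer would, in place of code of your own. Each camera call takes 0.05 s, during which the arm holds its last target. There are 200 camera calls.

## Task

Clamp the blue-capped test cartridge in the filling jig so it cannot shift while it is being filled: lay it flat in the jig's channel with its cap end towards the dark end stop, slide it back to the stop and let go of it. Then turn the black star knob under the jig's nose clockwise (seen from above) until you feel the orange cam holding the cartridge snugly against the stop; tighten gently, because the thin shell cracks if the cam is forced. Leave the other things on the bench alone.

Things in the scene. Friction and masses are not known exactly. Their poses are not given: they have to be found in the camera images.
- cartridge: the blue-capped test cartridge, loose, 35 to 65 g: a flat white shell 62 mm long (its x), 46 mm wide (its y), 12 mm high, corners rounded; a round blue cap on it, 27 mm across, 12 to 21 mm high. Origin: centre of the underside. Grip the shell across its 46 mm or by the cap. An orange-capped twin lies near it and is not wanted
- cap (a point): centre of the blue cap's foot on the cartridge: 9 mm towards the cartridge's +x end (its cap end), 12 mm up
- jig: the filling jig, fixed: an aluminium plate on two blue legs, top 75 mm, underside 65 mm above the table. Origin: on the knob's upright axis, at table height; x points along the channel away from the knob, z up. The plate is 120 mm wide, x = 16 to 104 mm; a round nose, 32 mm wide, sticks out in front to x = -16 mm, the knob under it. The cartridge lies with its x along the jig's x
- channel (a point): a point on the plate, 75 mm up, mid-channel, 37.5 mm from the knob's axis along the jig's x: a cartridge laid with its centre here is free of open cam and stop. Grey rails, 10 mm high with flared tops, 50 mm apart, stand at jig x = 16 to 25 and 63 to 86 mm; the gap between is for the fingers
- channel_end (a point): a point on the plate at the far end of the channel, jig x = 75 mm. Near it the dark end stop, 12 mm high, 44 mm wide, closes the channel; it has been set by hand so that a cartridge resting against it has its centre anywhere from 3.5 to 9 mm beyond channel; feel for it
- clamp_knob (a joint): turn of the star knob, rad: starts open (0 to 0.35), grows clockwise seen from above, closing the cam; end of travel 2.9. The cam meets the seated cartridge somewhere from 1.3 to 2.2. Turning free takes about 3 N at a lobe; once the cam bites this rises within 0.15 rad. Snug: 3 to 9 N (0.12 to 0.35 N m about the axis) above free turning; 13 N above cracks the shell. It stays where left
- knob (a point): on the black star knob's axis at the middle of its lobes, 49 mm above the table. Five round upright lobes, 15 mm across, 38 to 60 mm above the table, centres 39 mm from the axis, at angles -0.65 + joint + n*1.2566 rad (n = 0 to 4) from the jig's -x towards its +y. A lobe in front of the plate (angle -0.7 to 0.9) can be pinched from above and led round; then the next
- cam (a point): on the knob's axis, on top of the orange eccentric cam: a 22 mm disc 9 mm off the axis, 77 to 91 mm above the table, on the knob's shaft, that bears on the near end of the cartridge
- cartridge_orange: the orange-capped twin of the cartridge, a bystander; same size and frame
- timer: a grey-white bench timer lying flat, 62x67x20 mm, bystander
- marker: a black and white marker pen, 135 mm long, 16 mm thick, bystander
- dropper_1: a dropper bottle, 27 mm thick, 84 mm tall, standing, bystander
- dropper_2: an amber dropper bottle, 27 mm thick, 84 mm tall, standing, bystander
- scissors: scissors with blue handles, 199 mm long, lying flat, bystander
- sanitiser: a clear pump bottle, 86 mm thick, 246 mm tall, fixed bystander left of the jig
- cleaner_bottle: a white pump bottle with a black label, 80 mm thick, 270 mm tall, fixed bystander left of the jig
There are look-alikes about, which are no part of the job. What is shaped like the cartridge but green is not meant.

How it is judged:
By the outcome, as a careful person would: the job done as asked, in the order asked, and still so for the second after the job is handed in, with the robot touching nothing.
It also fails if it takes over 64 s, if anything falls off the work surface, if the arm or the gripper's body presses on something with over 40 N, if the wrist force passes 120 N, or if a joint passes its speed limit or range.

## Working session

There is one attempt and no reset: what is moved stays moved. The work goes in short steps, Python scripts to look and compute and a tool call to move; the robot and the scene stay as the last step left them, time stands still between calls to the robot, and variables do not carry over. Pictures are saved under pics/ and viewed, at most 11 in all, crops included, and the job is handed in when it is done.

Besides the shell and the picture viewer there is one more tool, called after "Emit:" as name(argument=value, ...) on one line, values as JSON. send_rows: Moves the arm, as the interface text tells. Its arguments: {"type":"object","properties":{"plan":{"type":"array","items":{"type":"array","items":{"type":"number"}}}},"required":["plan"]}

```bash
ls; mkdir -p pics; python3 - <<'E'
from rig import *
import cv2,numpy as np
s=read_state();print({k:np.round(v,3).tolist() for k,v in s.items()},finger_overhang)
for n in("scene","side"):
    p,d=capture(n);np.savez(f"{n}0.npz",p=p,d=d);cv2.imwrite(f"pics/{n}0.png",p);c=calibration(n);print({k:np.round(v,4).tolist() for k,v in c.items()})
a=cv2.imread("pics/scene0.png");
E
```

```text
pics
{'time_s': 0.0, 'joint_positions': [-73.768, 30.28, 82.155, 0.0, 67.688, -10.228], 'qvel': [-0.066, 0.042, 0.051, 0.036, 0.022, 0.016], 'tau': [-0.001, -44.005, -17.659, 0.063, 0.058, -0.0], 'position': [0.278, -0.559, 0.236], 'tcp_rot': [[0.895, 0.446, -0.001], [0.446, -0.895, 0.002], [0.0, -0.002, -1.0]], 'force': [0.666, -0.62, 0.305], 'moment': [-0.048, -0.013, 0.072], 'grasp_force': 0.0, 'opening': 0.997} 0.014
{'fx': 412.0035, 'fy': 412.0035, 'cx': 281.9837, 'cy': 210.5931, 'dist_coeffs': [-0.069, 0.0, 0.0, 0.0, 0.0], 'xyz': [-0.0819, 0.4269, 0.7782], 'rotation': [[-0.5364, -0.6077, 0.5857], [-0.8439, 0.3875, -0.371], [-0.0015, -0.6933, -0.7207]]}
{'fx': 499.1457, 'fy': 499.1457, 'cx': 278.4396, 'cy': 213.5538, 'dist_coeffs': [-0.1742, 0.0, 0.0, 0.0, 0.0], 'xyz': [0.4683, -0.9602, 0.5652], 'rotation': [[0.9992, -0.0238, 0.0324], [-0.0396, -0.4379, 0.8982], [-0.0072, -0.8987, -0.4385]]}
```

View pics/scene0.png

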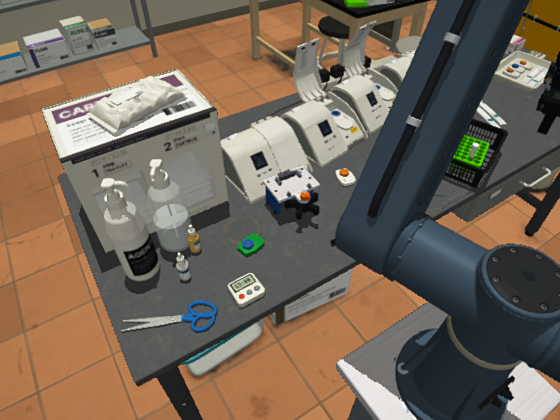

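View pics/side0.png

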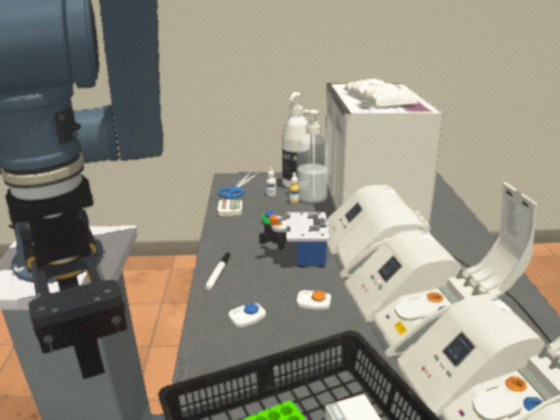

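The side view shows these candidates:
- White shell with a blue cap at (250,311).
- Orange-capped white twin at (316,298).
- Green body with a blue cap, at scene (250,244) and side (268,217).

The white shell with the blue cap fits the description. The jig is at side (300,230) and scene (290,190). I'll confirm in a crop and measure.

```bash
cat > h.py <<'E'
import cv2,numpy as np
from rig import *
def ray(n,uv,c=None):
    c=c or calibration(n)
    K=np.array([[c['fx'],0,c['cx']],[0,c['fy'],c['cy']],[0,0,1]])
    q=cv2.undistortPoints(np.array(uv,float).reshape(-1,1,2),K,np.array(c['dist_coeffs'])).reshape(-1,2)
    R=np.array(c['rotation']);return np.array(c['xyz']),np.c_[q,np.ones(len(q))]@R.T
def onplane(n,uv,z,c=None):
    o,d=ray(n,uv,c);return o+d*((z-o[2])/d[:,2])[:,None]
def blobs(p,kind,amin=15):
    h=cv2.cvtColor(p,cv2.COLOR_BGR2HSV)
    r={'blue':((100,120,60),(125,255,255)),'orange':((5,150,120),(17,255,255)),'white':((0,0,165),(180,60,255)),'green':((45,120,60),(80,255,255))}[kind]
    m=cv2.inRange(h,*map(np.array,r));n,l,s,c=cv2.connectedComponentsWithStats(m)
    return [(s[i],c[i],l==i) for i in range(1,n) if s[i,4]>=amin]
E
python3 - <<'E'
from h import *
p=np.load('side0.npz')['p']
for k in('blue','orange'):
    for s,c,m in blobs(p,k): print(k,s.tolist(),c.round(1),onplane('side',[c],.018 if c[1]>250 else .09).round(4))
for s,c,m in blobs(p,'white',100):
    if 280<c[1]<330 and c[0]<340:
        cn=cv2.findContours(m.astype('uint8'),cv2.RETR_EXTERNAL,2)[0][0]
        w=onplane('side',cn.reshape(-1,2),.012)[:,:2]; print(s.tolist(),cv2.minAreaRect((w*1000).astype('float32')))
a=cv2.resize(p[190:340,190:350],None,fx=4,fy=4,interpolation=cv2.INTER_CUBIC)
q=np.load('scene0.npz')['p'][150:270,220:370]
cv2.imwrite('pics/crop0.png',a)
cv2.imwrite('pics/crop1.png',cv2.resize(q,None,fx=5,fy=5,interpolation=cv2.INTER_CUBIC))
E
```

```text
blue [219, 187, 25, 11, 165] [231.1 192.2] [[0.3951 0.1358 0.09  ]]
blue [266, 212, 8, 5, 22] [269.1 213.4] [[0.4833 0.0152 0.09  ]]
blue [297, 243, 29, 22, 590] [310.9 253.4] [[ 0.5708 -0.0383  0.018 ]]
blue [245, 304, 12, 9, 84] [250.8 308.2] [[ 0.4433 -0.2271  0.018 ]]
blue [525, 398, 14, 11, 98] [530.1 402.8] [[ 0.8526 -0.4926  0.018 ]]
orange [270, 216, 8, 9, 55] [273.6 220.1] [[ 0.492  -0.0178  0.09  ]]
orange [313, 291, 12, 10, 88] [318.4 295.4] [[ 0.5698 -0.1936  0.018 ]]
orange [428, 293, 14, 9, 92] [434.5 296.9] [[ 0.7888 -0.214   0.018 ]]
orange [506, 377, 20, 14, 202] [515.5 383.8] [[ 0.8466 -0.4511  0.018 ]]
[0, 269, 36, 41, 992] ((-41.71299743652344, -134.73974609375), (71.06224060058594, 168.07086181640625), 24.934263229370117)
[297, 290, 34, 19, 426] ((560.1749267578125, -195.8272247314453), (57.91951370239258, 62.59743118286133), 82.60235595703125)
[228, 303, 38, 24, 507] ((436.7596740722656, -234.75775146484375), (65.12710571289062, 57.49883270263672), 28.714956283569336)
```

View pics/crop0.png

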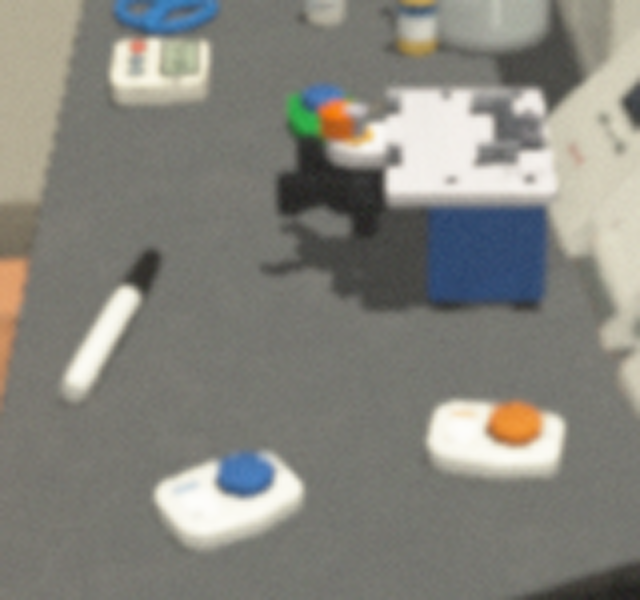

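View pics/crop1.png

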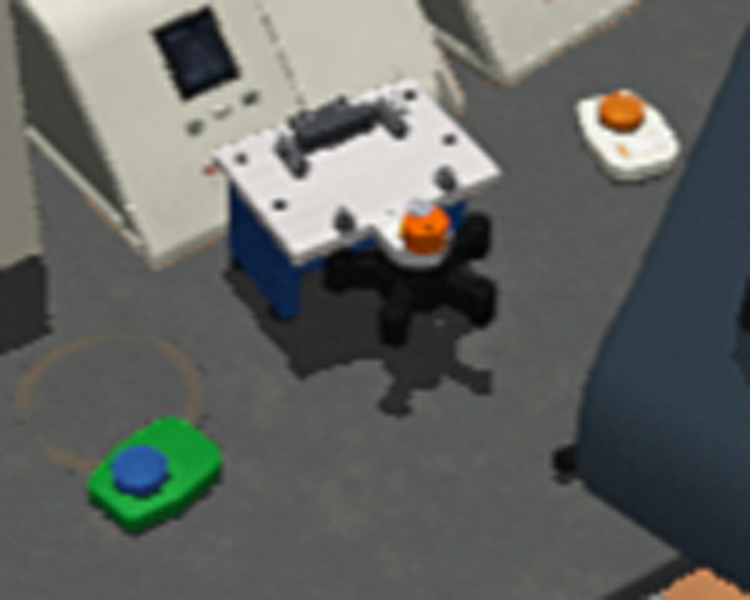

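The crops confirm it: the wanted cartridge is the white shell at crop0 (225,490), with its cap towards the right and rear. The green one is the look-alike. The jig's orange cam is at crop1 (425,230) and its dark end stop at (335,120). Next I move over the cartridge and measure with the wrist camera.

Emit:
send_rows(plan=[[0,0.029,-0.0224,0,0],[0,0.029,-0.0224,0,0],[0,0.029,-0.0224,0,0],[0,0.029,-0.0224,0,0],[0,0.029,-0.0224,0,0],[0,0.029,-0.0224,0,0],[0,0.029,-0.0224,0,0],[0,0.029,-0.0224,0,0],[0,0.029,-0.0224,0,0],[0,0.029,-0.0224,0,0],[0,0,0,0,0],[0,0,0,0,0]])

```text
time_s: 1.1
position: [0.4386, -0.2277, 0.2363]
tcp_rot: [[0.893, 0.449, -0.001], [0.449, -0.893, 0.0], [-0.001, -0.001, -1.0]]
force: [0.4, -0.1, -0.9]
opening: 1.0
grasp_force: 0.0
```

```bash
python3 - <<'E'
from h import *
c=calibration('wrist');p,d=capture('wrist');np.savez('wrist0.npz',p=p,d=d);cv2.imwrite('pics/wrist0.png',p)
import json;json.dump({k:np.array(v).tolist() for k,v in c.items()},open('wrist0.json','w'))
s=read_state();print(s['position'],np.round(s['tcp_rot'],3).tolist(),c['xyz'],np.round(c['rotation'],3).tolist())
for k in('blue','orange','white'):
  for b,ct,m in blobs(p,k,100):
    cn=cv2.findContours(m.astype('uint8'),cv2.RETR_EXTERNAL,2)[0][0].reshape(-1,2)
    z={'blue':.021,'orange':.021,'white':.012}[k]
    w=onplane('wrist',cn,z,c)[:,:2]
    print(k,b.tolist(),ct.round(1),onplane('wrist',[ct],z,c).round(4),cv2.minAreaRect((w*1000).astype('float32')))
E
```

```text
[ 0.43845304 -0.22922373  0.23641636] [[0.894, 0.447, -0.0], [0.447, -0.894, -0.0], [-0.0, 0.0, -1.0]] [ 0.50727918 -0.19346017  0.38542108] [[0.451, -0.857, -0.251], [-0.893, -0.432, -0.127], [-0.0, 0.281, -0.96]]
blue [173, 0, 33, 42, 749] [188.1  18.4] [[ 0.56   -0.0576  0.021 ]] ((561.5167236328125, -57.383811950683594), (18.916034698486328, 45.349609375), 87.40580749511719)
blue [269, 173, 20, 21, 314] [278.6 182.8] [[ 0.445  -0.2233  0.021 ]] ((444.8868408203125, -223.3516845703125), (24.26603889465332, 23.263469696044922), 45.41459274291992)
orange [64, 21, 34, 30, 563] [79.3 38.2] [[0.4898 0.0411 0.021 ]] ((489.8729553222656, 40.931236267089844), (34.96946334838867, 24.101041793823242), 85.74630737304688)
white [74, 0, 108, 51, 3288] [129.2  18.1] [[0.5328 0.0035 0.012 ]] ((525.6129760742188, 1.971282958984375), (48.922977447509766, 119.79244232177734), 26.36039161682129)
white [297, 0, 218, 51, 5471] [416.8  17. ] [[ 0.675  -0.2761  0.012 ]] ((661.6748046875, -267.8013000488281), (49.067447662353516, 234.57864379882812), 27.115663528442383)
white [472, 0, 59, 66, 505] [501.4
[... 299 characters left out ...]
110229492)
white [270, 45, 57, 64, 1774] [296.5  78.9] [[ 0.5602 -0.1882  0.012 ]] ((562.1163330078125, -188.6727294921875), (48.24335479736328, 63.22441864013672), 75.4072494506836)
white [501, 151, 59, 61, 2754] [533.7 181.6] [[ 0.59   -0.5105  0.012 ]] ((593.3597412109375, -516.6484375), (65.22145080566406, 84.41156768798828), 15.977115631103516)
white [131, 163, 63, 52, 819] [160.1 187.7] [[ 0.3706 -0.0934  0.012 ]] ((369.1792297363281, -96.69501495361328), (90.08055114746094, 16.750835418701172), 74.77396392822266)
white [260, 163, 39, 51, 1296] [279. 189.] [[ 0.4366 -0.2281  0.012 ]] ((437.00128173828125, -227.96629333496094), (63.54083251953125, 48.24687957763672), 30.335453033447266)
```

View pics/wrist0.png

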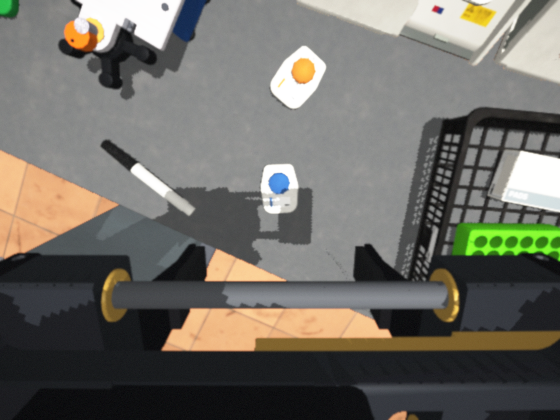

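The wrist view shows the blue-capped cartridge at (279,189). Its centre is (0.437,-0.228) and its yaw about 30°. The jig is at upper left, with its cam at (79,38). Now I grasp the cartridge by its sides.

Emit:
send_rows(plan=[[0,-0.0008,-0.0018,0.039,-0.065],[0,0,0,0.039,0],[0,0,0,0.039,0],[0,0,0,0.039,0],[0,0,0,0.037,0],[0,0,0,0.016,0],[0,0,0,0.009,0],[0,0,0,0,0],[255,0,0,0,0],[255,0,0,0,0],[255,0,0,0,0],[255,0,0,0,0],[255,0,0,0,0],[255,0,0,0,0]])

```text
time_s: 2.32
position: [0.4372, -0.2287, 0.0193]
tcp_rot: [[0.864, 0.503, 0.001], [0.503, -0.864, -0.001], [0.001, 0.001, -1.0]]
force: [0.2, -0.5, 0.2]
opening: 0.635
grasp_force: 0.0
```

Emit:
send_rows(plan=[[255,0,0,0,0],[255,0,0,0,0],[255,0,0,0,0],[255,0,0,0,0],[255,0,0,0,0]])

```text
time_s: 2.73
position: [0.4369, -0.2284, 0.0189]
tcp_rot: [[0.864, 0.503, 0.0], [0.503, -0.864, -0.0], [0.0, 0.0, -1.0]]
force: [-0.3, 1.3, 5.3]
opening: 0.51
grasp_force: 29.9
```

Emit:
send_rows(plan=[[255,0,0,-0.01,0],[255,0,0,-0.035,0],[255,0,0,-0.035,0],[255,0,0,-0.035,0],[255,0,0,-0.035,0],[255,0,0,-0.035,0],[255,0.0167,-0.0343,0,0],[255,0.0167,-0.0343,0,0],[255,0.0167,-0.0343,0,0],[255,0.0167,-0.0343,0,0],[255,0.0167,-0.0343,0,0],[255,0.0167,-0.0343,0,0],[255,0,0,0,0.105],[255,0,0,0,0.105],[255,0,0,0,0.105],[255,0,0,0,0.105],[255,0,0,0,0.105],[255,0,0,0,0]])

```text
time_s: 4.23
position: [0.4196, -0.0, 0.2038]
tcp_rot: [[1.0, 0.0, -0.0], [0.0, -1.0, -0.0], [-0.0, 0.0, -1.0]]
force: [0.7, -0.4, -1.3]
opening: 0.512
grasp_force: 29.8
```

```bash
python3 - <<'E'
from h import *
import json
c=calibration('wrist');p,d=capture('wrist');np.savez('wrist1.npz',p=p,d=d);cv2.imwrite('pics/wrist1.png',p)
json.dump({k:np.array(v).tolist() for k,v in c.items()},open('wrist1.json','w'))
s=read_state();print(s['position'],np.round(s['tcp_rot'],3).tolist(),s['opening'],np.round(c['xyz'],3))
for k in('blue','orange','white'):
  for b,ct,m in blobs(p,k,100):
    cn=cv2.findContours(m.astype('uint8'),cv2.RETR_EXTERNAL,2)[0][0].reshape(-1,2)
    z={'blue':.021,'orange':.091,'white':.075}[k]
    w=onplane('wrist',cn,z,c)[:,:2]
    print(k,b.tolist(),ct.round(1),onplane('wrist',[ct],z,c).round(4),cv2.minAreaRect((w*1000).astype('float32')))
E
```

```text
[ 4.19631060e-01 -1.21816617e-04  2.03775387e-01] [[1.0, 0.004, -0.0], [0.004, -1.0, -0.0], [-0.0, 0.0, -1.0]] 0.5118543811467585 [ 0.496 -0.     0.353]
blue [113, 119, 27, 25, 504] [125.9 131.2] [[0.4892 0.1633 0.021 ]] ((489.33135986328125, 163.2474822998047), (27.429035186767578, 24.73641014099121), 89.93795776367188)
blue [0, 194, 33, 57, 884] [ 15.2 224.3] [[0.3844 0.3084 0.021 ]] ((381.7228088378906, 308.16552734375), (37.01287841796875, 71.45167541503906), 75.33515930175781)
blue [255, 231, 52, 48, 1824] [280.2 254.3] [[ 0.3473 -0.0014  0.021 ]] ((346.3199768066406, -1.1821022033691406), (60.039588928222656, 60.96732711791992), 34.62290954589844)
orange [457, 33, 27, 30, 576] [469.8  47.3] [[ 0.555  -0.1496  0.091 ]] ((554.77099609375, -149.7542724609375), (19.319623947143555, 20.792184829711914), 26.087549209594727)
orange [268, 115, 25, 25, 407] [279.6 128.5] [[ 4.929e-01 -4.000e-04  9.100e-02]] ((493.34014892578125, -0.5865678787231445), (20.97600555419922, 18.13951301574707), 77.42596435546875)
white [214, 0, 150, 130, 12090] [286.8  54.2] [[ 0.5526 -0.0064  0.075 ]] ((543
[... 615 characters left out ...]
3844)
white [61, 205, 43, 17, 485] [ 82.7 213.3] [[0.414  0.1894 0.075 ]] ((414.21337890625, 189.65147399902344), (16.08148956298828, 38.90877151489258), 0.10719304531812668)
white [245, 212, 70, 27, 1479] [281.  223.6] [[ 0.4039 -0.0019  0.075 ]] ((402.2396240234375, -0.492889404296875), (26.63155174255371, 67.69862365722656), 0.06976030021905899)
white [340, 224, 57, 23, 635] [367.2 235.7] [[ 0.3915 -0.0866  0.075 ]] ((391.31097412109375, -87.09780883789062), (60.1699104309082, 11.463944435119629), 75.85136413574219)
white [305, 269, 9, 12, 104] [309.1 274.5] [[ 0.3491 -0.0307  0.075 ]] ((349.08514404296875, -30.658756256103516), (12.644797325134277, 8.215518951416016), 1.4596762657165527)
```

View pics/wrist1.png

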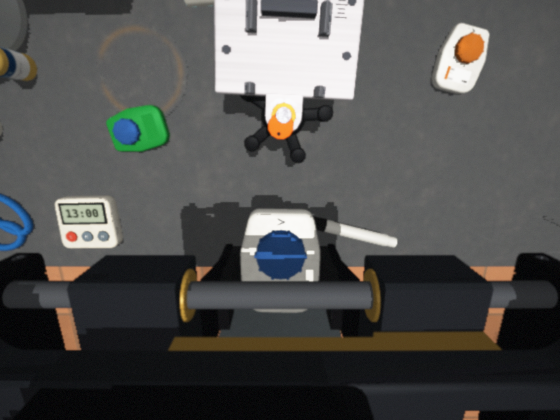

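```bash
python3 - <<'E'
from h import *
import json
c=json.load(open('wrist1.json'));p=np.load('wrist1.npz')['p']
m=[m for b,ct,m in blobs(p,'white',5000) if b[0]>200 and b[0]<230][0]
L=np.array([(np.where(m[v,205:260])[0][0]+205-.5,v) for v in range(5,85)])
R=np.array([(np.where(m[v,300:372])[0][-1]+300+.5,v) for v in range(5,85)])
F=np.array([(u,np.where(m[80:110,u])[0][-1]+80.5) for u in list(range(221,243))+list(range(325,352))])
def fit(P):
    w=onplane('wrist',P,.075,c)[:,:2]
    vx,vy,x,y=cv2.fitLine((w*1000).astype('float32'),cv2.DIST_HUBER,0,.01,.01).ravel()
    return np.array([x,y]),np.array([vx,vy]),np.degrees(np.arctan2(vy,vx))
for n,P in zip('LRF',(L,R,F)):
    print(n,fit(P))
l,r,f=fit(L),fit(R),fit(F)
yaw=np.radians(np.mean([(x[2]+90)%180-90 for x in(l,r)]+[(f[2]%180)-90]))
ex=np.array([np.cos(yaw),np.sin(yaw)]);ey=np.array([-ex[1],ex[0]])
my=(l[0]@ey+r[0]@ey)/2; fx=f[0]@ex
o=ex*(fx-16)+ey*my
print('yaw',np.degrees(yaw),'width',l[0]@ey-r[0]@ey,'axis',o,'channel',o+37.5*ex)
o2,d=np.array(c['xyz']),0
print('cap held',onplane('wrist',[(280.2,254.3)],.206,c), 'shell front', onplane('wrist',[(281,209)],.197,c))
# black lobes at z=.06
h=cv2.cvtColor(p,cv2.COLOR_BGR2GRAY)
hc=cv2.HoughCircles
for uv in[(252,144),(297,156),(324,113)]:
    w=onplane('wrist',[uv],.060,c)[0,:2]*1000-o; x,y=w@ex,w@ey
    print(uv,np.hypot(x,y),'ang',np.arctan2(y,-x))
print('cam disc',[(onplane('wrist',[(279.6,128.5)],.091,c)[0,:2]*1000-o)@e for e in(ex,ey)])
# rails/stop points
a=cv2.resize(p[0:170,190:380],None,fx=4,fy=3.5,interpolation=cv2.INTER_CUBIC);cv2.imwrite('pics/jig1.png',a)
E
```

```text
L (array([557.1483  ,  53.730175], dtype=float32), array([ 0.9984232, -0.0561344], dtype=float32), np.float32(-3.2179554))
R (array([559.7627 , -65.89222], dtype=float32), array([ 0.998763 , -0.0497239], dtype=float32), np.float32(-2.8501446))
F (array([520.41785 ,  -2.979957], dtype=float32), array([0.04629967, 0.9989276 ], dtype=float32), np.float32(87.34627))
yaw -2.907277 width 119.33583 axis [504.37915    -3.3347492] channel [541.8309    -5.236741]
cap held [[ 0.43037335 -0.00078994  0.206     ]] shell front [[ 0.45271335 -0.00119179  0.197     ]]
(252, 144) 39.054389027568426 ang 0.7894675524561828
(297, 156) 39.72262872730194 ang -0.405264919743413
(324, 113) 38.09465184706281 ang -1.6754722112872413
cam disc [np.float64(-11.568493829154336), np.float64(2.3526176312636724)]
```

View pics/jig1.png

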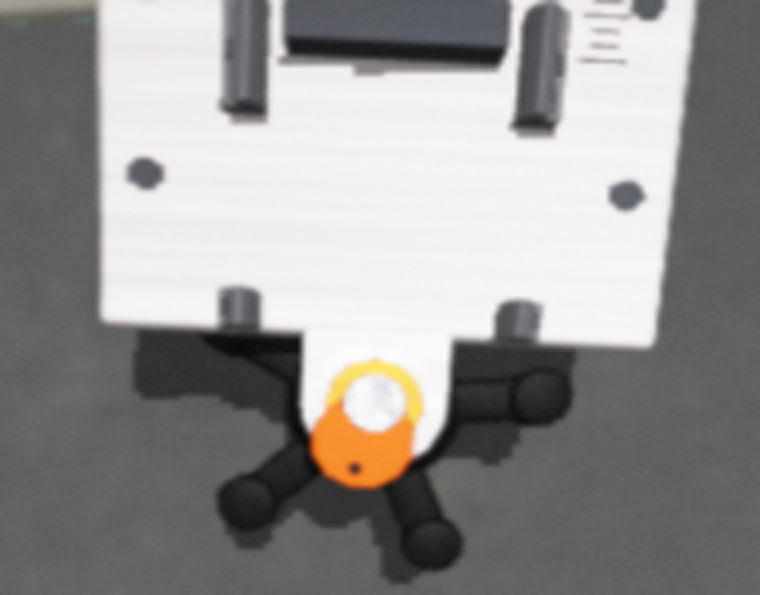

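The jig crop shows the channel square-on: stop at the top, front rails at (240,308) and (520,320), and lobes at (248,500), (430,545) and (540,395). That gives a knob axis at (0.504,-0.003), yaw -2.9° and joint about 0.21. I now carry the cartridge over the channel and stop just above the rails.

Emit:
send_rows(plan=[[255,0.0303,0.0013,0,0],[255,0.0303,0.0013,0,0],[255,0.0303,0.0013,0,0],[255,0.0303,0.0014,0,0.055],[255,0,0,0.035,0],[255,0,0,0.035,0],[255,0,0,0.02,0],[255,0,0,0.006,0],[255,0,0,0,0],[255,0,0,0,0]])

```text
time_s: 5.12
position: [0.5413, -0.0054, 0.108]
tcp_rot: [[0.999, -0.052, -0.0], [-0.052, -0.999, 0.0], [-0.0, 0.0, -1.0]]
force: [-0.8, -0.3, -0.1]
opening: 0.511
grasp_force: 29.9
```

```bash
python3 - <<'E'
from h import *
import json
c=calibration('wrist');p,d=capture('wrist');np.savez('wrist2.npz',p=p,d=d)
json.dump({k:np.array(v).tolist() for k,v in c.items()},open('wrist2.json','w'))
s=read_state();print(s['position'],np.round(s['tcp_rot'],3).tolist(),s['force'])
q,_=capture('scene')
a=np.hstack([cv2.resize(p[40:330,150:420],(540,580)),cv2.resize(q[140:230,240:276+64],(250,225),interpolation=cv2.INTER_CUBIC).repeat(1,0) if 0 else np.zeros((580,1,3),'uint8')])
cv2.imwrite('pics/wrist2.png',a)
E
```

```text
[ 0.54158542 -0.00546426  0.10866725] [[0.999, -0.052, 0.001], [-0.052, -0.999, -0.0], [0.001, 0.0, -1.0]] [ 0.05330636 -0.9502571  -0.0440234 ]
```

View pics/wrist2.png

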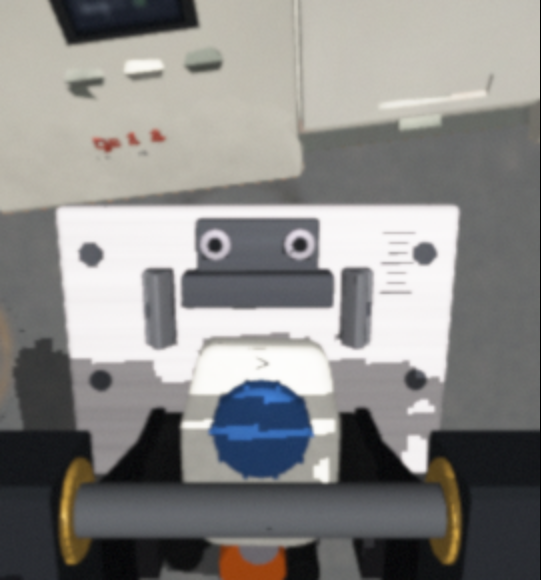

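The cartridge sits above the channel with its cap towards the stop, between the far rails at crop x 175 and 342. It is about 0.8 mm too far right. I correct that and lower it.

Emit:
send_rows(plan=[[255,0,-0.0008,0,0],[255,0,0,0.005,0],[255,0,0,0.005,0],[255,0,0,0.002,0],[255,0,0,0.001,0],[255,0,0,0,0]])

```text
time_s: 5.72
position: [0.5408, -0.0044, 0.0942]
tcp_rot: [[0.999, -0.053, -0.001], [-0.053, -0.999, 0.0], [-0.001, -0.0, -1.0]]
force: [-1.0, 1.2, -0.1]
opening: 0.509
grasp_force: 29.9
```

Emit:
send_rows(plan=[[255,0,0,0.001,0],[255,0,0,0,0]])

```text
time_s: 5.88
position: [0.5409, -0.0044, 0.0939]
tcp_rot: [[0.999, -0.053, -0.001], [-0.053, -0.999, 0.0], [-0.001, -0.0, -1.0]]
force: [-1.5, 0.0, 2.0]
opening: 0.516
grasp_force: 30.0
```

Emit:
send_rows(plan=[[255,0,0,0.001,0],[255,0,0,0,0]])

```text
time_s: 6.05
position: [0.5409, -0.0044, 0.0938]
tcp_rot: [[0.999, -0.053, -0.0], [-0.053, -0.999, -0.0], [-0.0, 0.0, -1.0]]
force: [-3.6, 0.5, 10.1]
opening: 0.512
grasp_force: 30.2
```

On the plate. I relieve the press and slide towards the stop in small steps.

Emit:
send_rows(plan=[[255,0,0,-0.0013,0],[255,0.001,0,0,0],[255,0.001,0,0,0],[255,0.001,0,0,0],[255,0,0,0,0]])

```text
time_s: 6.47
position: [0.5431, -0.0046, 0.0939]
tcp_rot: [[0.999, -0.053, -0.003], [-0.053, -0.999, 0.0], [-0.003, 0.0, -1.0]]
force: [-3.6, -0.7, 5.4]
opening: 0.509
grasp_force: 30.1
```

Emit:
send_rows(plan=[[255,0.001,0,0,0],[255,0,0,0,0]])

```text
time_s: 6.63
position: [0.5431, -0.0046, 0.0939]
tcp_rot: [[0.999, -0.053, -0.005], [-0.053, -0.999, 0.0], [-0.005, -0.0, -1.0]]
force: [-5.5, -0.1, 6.9]
opening: 0.511
grasp_force: 30.1
```

Emit:
send_rows(plan=[[255,0.001,0,0,0],[255,0,0,0,0]])

```text
time_s: 6.8
position: [0.5442, -0.0045, 0.0939]
tcp_rot: [[0.999, -0.053, -0.005], [-0.053, -0.999, 0.001], [-0.005, -0.0, -1.0]]
force: [-4.4, 0.5, 6.4]
opening: 0.507
grasp_force: 30.1
```

Emit:
send_rows(plan=[[255,0.001,0,0,0],[255,0,0,0,0]])

```text
time_s: 6.97
position: [0.5454, -0.0046, 0.0939]
tcp_rot: [[0.999, -0.053, -0.004], [-0.053, -0.999, 0.001], [-0.004, -0.0, -1.0]]
force: [-3.2, 0.9, 6.7]
opening: 0.509
grasp_force: 30.1
```

Emit:
send_rows(plan=[[255,0.001,0,-0.0005,0],[255,0,0,0,0]])

```text
time_s: 7.13
position: [0.5488, -0.005, 0.0942]
tcp_rot: [[0.999, -0.053, 0.001], [-0.053, -0.999, -0.0], [0.001, 0.0, -1.0]]
force: [0.6, 0.2, 0.2]
opening: 0.513
grasp_force: 29.9
```

Emit:
send_rows(plan=[[255,0.001,0,0,0],[255,0,0,0,0]])

```text
time_s: 7.3
position: [0.5489, -0.005, 0.094]
tcp_rot: [[0.999, -0.053, -0.001], [-0.053, -0.999, 0.0], [-0.001, 0.0, -1.0]]
force: [-1.8, -0.2, 0.8]
opening: 0.508
grasp_force: 29.9
```

Emit:
send_rows(plan=[[255,0.001,0,0,0],[255,0,0,0,0]])

```text
time_s: 7.47
position: [0.549, -0.0049, 0.094]
tcp_rot: [[0.999, -0.053, -0.003], [-0.053, -0.999, 0.0], [-0.003, -0.0, -1.0]]
force: [-3.2, -0.6, 2.2]
opening: 0.512
grasp_force: 29.9
```

Emit:
send_rows(plan=[[255,0.001,0,0,0],[255,0,0,0,0]])

```text
time_s: 7.63
position: [0.5491, -0.0049, 0.0939]
tcp_rot: [[0.999, -0.053, -0.005], [-0.053, -0.999, 0.0], [-0.005, -0.0, -1.0]]
force: [-5.4, -2.2, 2.9]
opening: 0.511
grasp_force: 30.0
```

Emit:
send_rows(plan=[[255,0.001,0,0,0],[255,0,0,0,0]])

```text
time_s: 7.8
position: [0.5491, -0.0049, 0.0939]
tcp_rot: [[0.999, -0.053, -0.007], [-0.053, -0.999, 0.0], [-0.007, -0.0, -1.0]]
force: [-7.7, -1.9, 3.7]
opening: 0.512
grasp_force: 30.0
```

The cartridge is against the stop: the force climbs with no further travel. I ease off and release.

Emit:
send_rows(plan=[[255,-0.002,0,0,0],[255,0,0,0,0],[60,0,0,0,0],[60,0,0,0,0],[60,0,0,0,0],[60,0,0,0,0],[60,0,0,0,0],[60,0,0,-0.005,0],[60,0,0,-0.02,0],[60,0,0,-0.035,0],[60,-0.03,0,-0.03,0],[60,-0.03,0,0,0],[60,-0.035,0,0,0],[60,0,0,0,0]])

```text
time_s: 8.97
position: [0.4465, 0.0022, 0.1836]
tcp_rot: [[0.999, -0.053, -0.011], [-0.053, -0.999, 0.003], [-0.012, -0.002, -1.0]]
force: [-1.3, -0.2, 0.3]
opening: 0.766
grasp_force: 0.0
```

```bash
python3 - <<'E'
from h import *
import json
c=calibration('wrist');p,d=capture('wrist');np.savez('wrist3.npz',p=p,d=d)
json.dump({k:np.array(v).tolist() for k,v in c.items()},open('wrist3.json','w'))
s=read_state();print(s['position'],np.round(s['tcp_rot'],3).tolist(),s['force'])
cv2.imwrite('pics/wrist3.png',cv2.resize(p[0:290,130:430],(600,580)))
o=np.array([504.4,-3.3]);ex=np.array([np.cos(np.radians(-2.9)),np.sin(np.radians(-2.9))]);ey=np.array([-ex[1],ex[0]])
for k in('blue','orange'):
  for b,ct,m in blobs(p,k,200):
    w=onplane('wrist',[ct],{'blue':.096,'orange':.091}[k],c)[0,:2]*1000-o
    print(k,b.tolist(),ct.round(1),w@ex,w@ey)
E
```

```text
[0.45111683 0.0012255  0.18402965] [[0.999, -0.053, -0.005], [-0.053, -0.999, 0.001], [-0.005, -0.001, -1.0]] [ 0.31954766 -0.50671289  0.22945034]
blue [265, 54, 36, 39, 1067] [282.8  73.1] 52.99980525734979 -0.07950477119793264
blue [108, 153, 28, 25, 533] [121.7 165.1] -12.687191587869254 125.84760666775689
blue [0, 233, 29, 21, 255] [ 12.9 243.6] -79.13482050506057 229.63760294052904
orange [463, 45, 28, 30, 646] [476.8  59.3] 63.223784312481456 -141.00170007473338
orange [267, 148, 28, 26, 447] [279.4 162.4] -11.438820330688198 2.4647903038132823
```

View pics/wrist3.png

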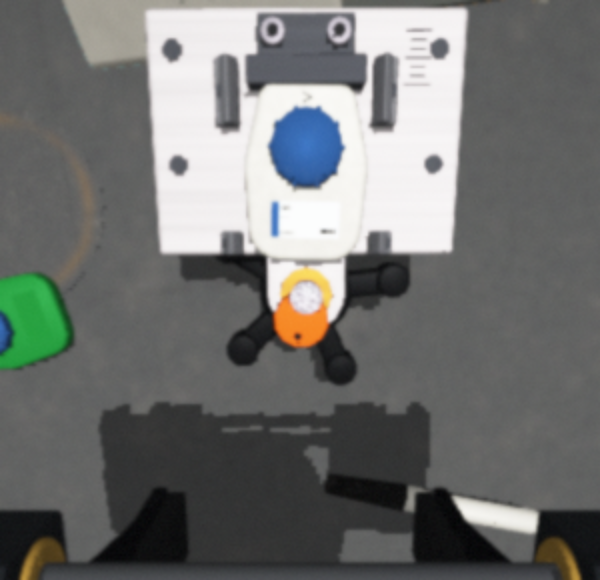

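The cartridge lies flat in the channel against the stop. The cap is at jig x ≈ 53 mm, so the centre is about 44 mm, within range. Next I line up over the front lobe at crop (341,367).

Emit:
send_rows(plan=[[138,0,0,0,-0.1055],[138,0,0,0,-0.1055],[138,0,0,0,-0.1055],[138,0,0,0,-0.1055],[138,0,0,0,0],[138,0,0,0,0]])

```text
time_s: 9.52
position: [0.4569, -0.0002, 0.184]
tcp_rot: [[0.934, 0.358, 0.002], [0.358, -0.934, -0.0], [0.001, 0.001, -1.0]]
force: [-0.1, 0.1, -0.2]
opening: 0.477
grasp_force: 0.0
```

```bash
cat >> h.py <<'E'
O=np.array([.5044,-.0033]);Y=np.radians(-2.9)
EX=np.array([np.cos(Y),np.sin(Y)]);EY=np.array([-EX[1],EX[0]])
def lobe(a,r=.039): return O+r*(-np.cos(a)*EX+np.sin(a)*EY)
def go(a,z,r=.039):
    s=read_state();R=np.array(s['tcp_rot']);P=np.r_[lobe(a,r),z]
    yaw=np.arctan2(R[1,0],R[0,0]);t=-((Y-a)-yaw)
    print('tcp',s['position'].round(4),'shift',(R.T@(P-s['position'])).round(4),'turn',round(t,3),'F',np.round(s['force'],1))
E
python3 - <<'E'
from h import *
import json
c=json.load(open('wrist3.json'))
for uv in[(300.5,183.5),(252,174)]:
    w=onplane('wrist',[uv],.060,c)[0,:2]-O;x,y=w@EX,w@EY;print(np.hypot(x,y),np.arctan2(y,-x))
go(-.42,.05)
E
```

```text
0.038614780178244656 -0.44854891908700684
0.03776777098839126 0.8106608133624705
tcp [ 4.569e-01 -2.000e-04  1.840e-01] shift [0.004  0.0199 0.1341] turn -0.003 F [-0.1  0.1 -0.2]
```

Emit:
send_rows(plan=[[138,0.004,0.0195,0,0],[138,0,0,0.035,0],[138,0,0,0.035,0],[138,0,0,0.035,0],[138,0,0,0.02,0],[138,0,0,0.009,0],[138,0,0,0,0],[138,0,0,0,0]])

```text
time_s: 10.18
position: [0.4672, -0.0168, 0.0499]
tcp_rot: [[0.933, 0.36, 0.0], [0.36, -0.933, -0.0], [0.0, 0.0, -1.0]]
force: [0.1, -0.4, 0.2]
opening: 0.459
grasp_force: 0.0
```

Emit:
send_rows(plan=[[255,0,0,0,0],[255,0,0,0,0],[255,0,0,0,0],[255,0,0,0,0],[255,0,0,0,0],[255,0,0,0,0]])

```text
time_s: 10.68
position: [0.4671, -0.017, 0.0505]
tcp_rot: [[0.933, 0.361, 0.002], [0.361, -0.933, -0.001], [0.001, 0.001, -1.0]]
force: [-0.1, -1.4, 5.1]
opening: 0.164
grasp_force: 30.0
```

The lobe is gripped. I lead it round in small arcs and log the torque about the knob's axis.

```bash
cat >> h.py <<'E'
def tq():
    s=read_state();p=np.array(s['position'])[:2]-O;F=np.array(s['force']);R=np.array(s['tcp_rot'])
    x,y=p@EX,p@EY;a=np.arctan2(y,-x)
    T=p[0]*F[1]-p[1]*F[0] # + = resists clockwise
    print('t',round(s['time_s'],2),'a',round(a,3),'tool a',round(Y-np.arctan2(R[1,0],R[0,0]),3),'r',np.hypot(x,y).round(4),'T',round(T,3),'Mz',round(s['moment'][2],3),'F',F.round(1),'z',s['position'][2].round(4))
E
python3 -c "from h import *;tq()"
```

```text
t 10.68 a -0.404 tool a -0.419 r 0.0397 T 0.048 Mz -0.025 F [-0.1 -1.4  5.1] z 0.0505
```

Emit:
send_rows(plan=[[255,0.0001,-0.0023,0,0.06],[255,0.0001,-0.0023,0,0.06],[255,0.0001,-0.0023,0,0.06],[255,0.0001,-0.0023,0,0.06]])

```text
time_s: 11.02
position: [0.4649, -0.0082, 0.0505]
tcp_rot: [[0.992, 0.126, 0.001], [0.126, -0.992, -0.001], [0.001, 0.001, -1.0]]
force: [-0.9, -2.9, 5.8]
opening: 0.164
grasp_force: 30.0
```

```bash
python3 -c "from h import *;tq()"
```

```text
t 11.02 a -0.175 tool a -0.177 r 0.0398 T 0.108 Mz 0.054 F [-0.9 -2.9  5.8] z 0.0505
```

Emit:
send_rows(plan=[[255,0.0001,-0.0023,0,0.06],[255,0.0001,-0.0023,0,0.06],[255,0.0001,-0.0023,0,0.06],[255,0.0001,-0.0023,0,0.06],[255,0.0001,-0.0023,0,0.06],[255,0.0001,-0.0023,0,0.06],[255,0.0001,-0.0023,0,0.06],[255,0.0001,-0.0023,0,0.06],[255,0.0001,-0.0023,0,0.06],[255,0.0001,-0.0023,0,0.06]])

```text
time_s: 11.85
position: [0.4687, 0.0146, 0.0505]
tcp_rot: [[0.89, -0.456, 0.0], [-0.456, -0.89, -0.0], [0.0, 0.0, -1.0]]
force: [-0.5, -0.5, 7.3]
opening: 0.162
grasp_force: 30.0
```

```bash
python3 -c "from h import *;tq()"
```

```text
t 11.85 a 0.413 tool a 0.423 r 0.04 T 0.029 Mz 0.112 F [-0.5 -0.5  7.3] z 0.0505
```

Emit:
send_rows(plan=[[255,0,-0.0016,0,0.04],[255,0,-0.0016,0,0.04],[255,0,-0.0016,0,0.04],[255,0,0,0,0]])

```text
time_s: 12.18
position: [0.4711, 0.0189, 0.0505]
tcp_rot: [[0.83, -0.558, 0.001], [-0.558, -0.83, -0.0], [0.001, -0.0, -1.0]]
force: [-0.9, 0.5, 6.4]
opening: 0.161
grasp_force: 30.0
```

```bash
python3 -c "from h import *;tq()"
```

```text
t 12.18 a 0.537 tool a 0.541 r 0.04 T 0.004 Mz 0.034 F [-0.9  0.5  6.4] z 0.0505
```

Emit:
send_rows(plan=[[255,0,-0.0016,0,0.04],[255,0,-0.0016,0,0.04],[255,0,0,0,0]])

```text
time_s: 12.43
position: [0.473, 0.0215, 0.0505]
tcp_rot: [[0.782, -0.623, 0.001], [-0.623, -0.782, -0.0], [0.001, -0.0, -1.0]]
force: [-0.7, 0.2, 6.8]
opening: 0.161
grasp_force: 30.0
```

```bash
python3 -c "from h import *;tq()"
```

```text
t 12.43 a 0.617 tool a 0.622 r 0.04 T 0.011 Mz 0.053 F [-0.7  0.2  6.8] z 0.0505
```

Emit:
send_rows(plan=[[255,0,-0.0016,0,0.04],[255,0,-0.0016,0,0.04],[255,0,0,0,0]])

```text
time_s: 12.68
position: [0.4751, 0.0239, 0.0505]
tcp_rot: [[0.73, -0.683, 0.001], [-0.683, -0.73, -0.0], [0.001, -0.0, -1.0]]
force: [-0.6, -0.3, 5.5]
opening: 0.164
grasp_force: 30.0
```

```bash
python3 -c "from h import *;tq()"
```

```text
t 12.68 a 0.698 tool a 0.702 r 0.04 T 0.028 Mz 0.03 F [-0.6 -0.3  5.5] z 0.0505
```

Emit:
send_rows(plan=[[255,0,-0.0016,0,0.04],[255,0,-0.0016,0,0.04]])

```text
time_s: 12.85
position: [0.4771, 0.0261, 0.0505]
tcp_rot: [[0.673, -0.74, 0.001], [-0.74, -0.673, -0.0], [0.001, -0.0, -1.0]]
force: [-0.6, -1.2, 5.8]
opening: 0.158
grasp_force: 30.0
```

```bash
python3 -c "from h import *;tq()"
```

```text
t 12.85 a 0.772 tool a 0.782 r 0.0401 T 0.05 Mz 0.048 F [-0.6 -1.2  5.8] z 0.0505
```

Emit:
send_rows(plan=[[255,0,-0.0016,0,0.04],[255,0,-0.0016,0,0.04]])

```text
time_s: 13.02
position: [0.4796, 0.0281, 0.0505]
tcp_rot: [[0.612, -0.791, 0.0], [-0.791, -0.612, -0.0], [0.001, -0.0, -1.0]]
force: [-1.0, -1.3, 6.6]
opening: 0.163
grasp_force: 30.0
```

```bash
python3 -c "from h import *;tq()"
```

```text
t 13.02 a 0.851 tool a 0.862 r 0.0401 T 0.064 Mz 0.031 F [-1.  -1.3  6.6] z 0.0505
```

The joint is about 1.50 with no bite yet. I release, swing back and take the next lobe.

Emit:
send_rows(plan=[[138,0,0,0,0],[138,0,0,0,0],[138,0,0,0,0],[138,0,0,0,0],[138,0,0,-0.01,0],[138,0,0,-0.025,0],[138,0,0,-0.015,0],[138,0.0003,0.0047,0,-0.12],[138,0.0003,0.0047,0,-0.12],[138,0.0003,0.0047,0,-0.12],[138,0.0003,0.0047,0,-0.12],[138,0.0003,0.0047,0,-0.12],[138,0.0003,0.0047,0,-0.12],[138,0.0003,0.0047,0,-0.12],[138,0.0003,0.0047,0,-0.12],[138,0.0003,0.0047,0,-0.12],[138,0.0003,0.0047,0,-0.12],[138,0,0.0022,0,-0.055],[138,0,0,0,0]])

```text
time_s: 14.6
position: [0.467, -0.0166, 0.1003]
tcp_rot: [[0.941, 0.337, 0.001], [0.337, -0.941, -0.0], [0.001, 0.0, -1.0]]
force: [0.5, -0.3, -0.2]
opening: 0.456
grasp_force: 0.0
```

```bash
python3 - <<'E'
from h import *
import json
go(-.40,.05)
c=calibration('wrist');p,d=capture('wrist');cv2.imwrite('pics/wrist4.png',p[0:330,100:460])
for k in('blue','orange'):
  for b,ct,m in blobs(p,k,200):
    w=onplane('wrist',[ct],{'blue':.096,'orange':.091}[k],c)[0,:2]-O
    print(k,b.tolist(),ct.round(1),w@EX,w@EY)
E
```

```text
tcp [ 0.467  -0.0166  0.1003] shift [0.0007 0.0002 0.0503] turn -0.005 F [ 0.5 -0.3 -0.2]
blue [295, 68, 55, 60, 2426] [321.6  97.5] 0.053273112346999885 0.00026703553911857627
blue [37, 98, 41, 38, 1183] [ 57.4 116.8] -0.0041518932369262705 0.11548636415592756
orange [519, 159, 35, 34, 884] [536.3 175.6] 0.0630334782575438 -0.12218256665892821
orange [243, 169, 40, 42, 1031] [260.4 188.4] -0.0001908340808043217 0.010797510140687553
```

View pics/wrist4.png

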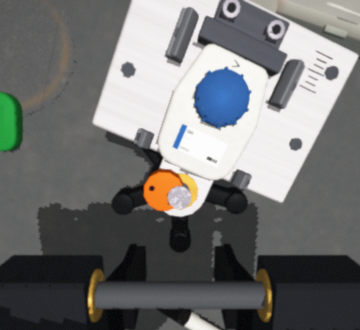

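The view shows the cartridge unmoved, the cam swung to +y at (165,190), and the next lobe at (180,233) centred between the fingers. I go down and grip it.

Emit:
send_rows(plan=[[138,0,0,0.025,0],[138,0,0,0.018,0],[138,0,0,0.007,0],[138,0,0,0,0],[255,0,0,0,0],[255,0,0,0,0],[255,0,0,0,0],[255,0,0,0,0],[255,0,0,0,0],[255,0,0,0,0],[255,0,0,0,0]])

```text
time_s: 15.57
position: [0.4671, -0.0164, 0.0504]
tcp_rot: [[0.941, 0.337, 0.001], [0.337, -0.941, -0.0], [0.001, 0.001, -1.0]]
force: [-0.8, -0.4, 5.0]
opening: 0.161
grasp_force: 30.0
```

```bash
python3 -c "from h import *;tq()"
```

```text
t 15.57 a -0.388 tool a -0.394 r 0.0395 T 0.004 Mz -0.024 F [-0.8 -0.4  5. ] z 0.0504
```

Emit:
send_rows(plan=[[255,0,-0.0016,0,0.04],[255,0,-0.0016,0,0.04]])

```text
time_s: 15.73
position: [0.4663, -0.0137, 0.0504]
tcp_rot: [[0.966, 0.259, 0.002], [0.259, -0.966, -0.001], [0.001, 0.001, -1.0]]
force: [-0.8, -3.1, 4.4]
opening: 0.16
grasp_force: 30.0
```

```bash
python3 -c "from h import *;tq()"
```

```text
t 15.73 a -0.317 tool a -0.313 r 0.0395 T 0.109 Mz 0.05 F [-0.8 -3.1  4.4] z 0.0504
```

Emit:
send_rows(plan=[[255,0,-0.0012,0,0.03],[255,0,-0.0012,0,0.03]])

```text
time_s: 15.9
position: [0.4657, -0.0114, 0.0504]
tcp_rot: [[0.98, 0.201, 0.002], [0.201, -0.98, -0.001], [0.001, 0.001, -1.0]]
force: [-0.5, -3.6, 5.9]
opening: 0.161
grasp_force: 30.0
```

```bash
python3 -c "from h import *;tq()"
```

```text
t 15.9 a -0.257 tool a -0.253 r 0.0395 T 0.135 Mz 0.01 F [-0.5 -3.6  5.9] z 0.0504
```

Emit:
send_rows(plan=[[255,0,-0.0012,0,0.03],[255,0,-0.0012,0,0.03]])

```text
time_s: 16.07
position: [0.4653, -0.009, 0.0504]
tcp_rot: [[0.99, 0.142, 0.002], [0.142, -0.99, -0.001], [0.001, 0.001, -1.0]]
force: [-0.8, -2.4, 4.8]
opening: 0.16
grasp_force: 30.0
```

```bash
python3 -c "from h import *;tq()"
```

```text
t 16.07 a -0.196 tool a -0.194 r 0.0395 T 0.09 Mz 0.008 F [-0.8 -2.4  4.8] z 0.0504
```

Emit:
send_rows(plan=[[255,0,-0.0012,0,0.03],[255,0,-0.0012,0,0.03]])

```text
time_s: 16.23
position: [0.465, -0.0067, 0.0504]
tcp_rot: [[0.997, 0.083, 0.002], [0.083, -0.997, -0.001], [0.002, 0.001, -1.0]]
force: [-0.8, -3.5, 5.7]
opening: 0.167
grasp_force: 30.0
```

```bash
python3 -c "from h import *;tq()"
```

```text
t 16.23 a -0.136 tool a -0.133 r 0.0396 T 0.136 Mz -0.014 F [-0.8 -3.5  5.7] z 0.0504
```

Joint is about 1.77 and still turning free, at roughly 0.12 N m. I carry on.

Emit:
send_rows(plan=[[255,0,-0.0012,0,0.03],[255,0,-0.0012,0,0.03]])

```text
time_s: 16.4
position: [0.4648, -0.0043, 0.0504]
tcp_rot: [[1.0, 0.023, 0.002], [0.023, -1.0, -0.001], [0.002, 0.001, -1.0]]
force: [0.3, -3.0, 5.2]
opening: 0.164
grasp_force: 30.0
```

```bash
python3 -c "from h import *;tq()"
```

```text
t 16.4 a -0.076 tool a -0.073 r 0.0396 T 0.12 Mz -0.018 F [ 0.3 -3.   5.2] z 0.0504
```

Emit:
send_rows(plan=[[255,0,-0.0012,0,0.03],[255,0,-0.0012,0,0.03]])

```text
time_s: 16.57
position: [0.4648, -0.0019, 0.0504]
tcp_rot: [[0.999, -0.037, 0.002], [-0.037, -0.999, -0.001], [0.002, 0.001, -1.0]]
force: [-0.0, -3.5, 5.2]
opening: 0.161
grasp_force: 30.0
```

```bash
python3 -c "from h import *;tq()"
```

```text
t 16.57 a -0.015 tool a -0.013 r 0.0396 T 0.14 Mz -0.056 F [-0.  -3.5  5.2] z 0.0504
```

Emit:
send_rows(plan=[[255,0,-0.0012,0,0.03],[255,0,-0.0012,0,0.03]])

```text
time_s: 16.73
position: [0.465, 0.0005, 0.0504]
tcp_rot: [[0.995, -0.097, 0.002], [-0.097, -0.995, -0.001], [0.002, 0.001, -1.0]]
force: [0.0, -4.1, 4.8]
opening: 0.156
grasp_force: 30.0
```

```bash
python3 -c "from h import *;tq()"
```

```text
t 16.73 a 0.046 tool a 0.047 r 0.0396 T 0.161 Mz 0.03 F [ 0.  -4.1  4.8] z 0.0504
```

Emit:
send_rows(plan=[[255,0,-0.0012,0,0.03]])

```text
time_s: 16.82
position: [0.4651, 0.0017, 0.0504]
tcp_rot: [[0.992, -0.127, 0.002], [-0.127, -0.992, -0.001], [0.002, 0.001, -1.0]]
force: [-1.0, -2.6, 5.0]
opening: 0.159
grasp_force: 30.0
```

```bash
python3 -c "from h import *;tq()"
```

```text
t 16.82 a 0.075 tool a 0.077 r 0.0396 T 0.108 Mz 0.043 F [-1.  -2.6  5. ] z 0.0504
```

Emit:
send_rows(plan=[[255,0,-0.0012,0,0.03]])

```text
time_s: 16.9
position: [0.4651, 0.0029, 0.0504]
tcp_rot: [[0.988, -0.156, 0.002], [-0.156, -0.988, -0.001], [0.002, 0.001, -1.0]]
force: [-0.7, -3.0, 5.4]
opening: 0.164
grasp_force: 30.0
```

```bash
python3 -c "from h import *;tq()"
```

```text
t 16.9 a 0.105 tool a 0.106 r 0.0397 T 0.123 Mz 0.063 F [-0.7 -3.   5.4] z 0.0504
```

Emit:
send_rows(plan=[[255,0,-0.0012,0,0.03]])

```text
time_s: 16.98
position: [0.4653, 0.004, 0.0504]
tcp_rot: [[0.983, -0.186, 0.002], [-0.186, -0.983, -0.001], [0.002, 0.001, -1.0]]
force: [-0.4, -4.1, 5.6]
opening: 0.165
grasp_force: 30.0
```

```bash
python3 -c "from h import *;tq()"
```

```text
t 16.98 a 0.135 tool a 0.136 r 0.0397 T 0.163 Mz 0.019 F [-0.4 -4.1  5.6] z 0.0504
```

Emit:
send_rows(plan=[[255,0,-0.0012,0,0.03]])

```text
time_s: 17.07
position: [0.4656, 0.0051, 0.0504]
tcp_rot: [[0.977, -0.215, 0.002], [-0.215, -0.977, -0.001], [0.002, 0.001, -1.0]]
force: [-1.1, -3.9, 5.0]
opening: 0.158
grasp_force: 30.0
```

```bash
python3 -c "from h import *;tq()"
```

```text
t 17.07 a 0.163 tool a 0.166 r 0.0398 T 0.161 Mz 0.033 F [-1.1 -3.9  5. ] z 0.0504
```

Emit:
send_rows(plan=[[255,0,-0.0012,0,0.03]])

```text
time_s: 17.15
position: [0.4657, 0.0063, 0.0504]
tcp_rot: [[0.97, -0.244, 0.001], [-0.244, -0.97, -0.001], [0.002, 0.001, -1.0]]
force: [0.1, -5.0, 4.3]
opening: 0.162
grasp_force: 30.0
```

```bash
python3 -c "from h import *;tq()"
```

```text
t 17.15 a 0.192 tool a 0.196 r 0.0398 T 0.193 Mz 0.003 F [ 0.1 -5.   4.3] z 0.0504
```

Emit:
send_rows(plan=[[255,0,-0.001,0,0.025]])

```text
time_s: 17.23
position: [0.466, 0.0072, 0.0504]
tcp_rot: [[0.963, -0.268, 0.001], [-0.268, -0.963, -0.001], [0.002, 0.001, -1.0]]
force: [-1.4, -4.9, 4.8]
opening: 0.159
grasp_force: 30.0
```

```bash
python3 -c "from h import *;tq()"
```

```text
t 17.23 a 0.217 tool a 0.221 r 0.0398 T 0.204 Mz 0.085 F [-1.4 -4.9  4.8] z 0.0504
```

Emit:
send_rows(plan=[[255,0,-0.001,0,0.025]])

```text
time_s: 17.32
position: [0.4662, 0.0081, 0.0503]
tcp_rot: [[0.956, -0.292, 0.001], [-0.292, -0.956, -0.001], [0.002, 0.001, -1.0]]
force: [-1.6, -4.9, 4.2]
opening: 0.161
grasp_force: 30.0
```

```bash
python3 -c "from h import *;tq()"
```

```text
t 17.32 a 0.24 tool a 0.246 r 0.0399 T 0.207 Mz 0.051 F [-1.6 -4.9  4.2] z 0.0503
```

It is biting: the torque is now above free turning. I continue in 0.02 rad steps.

Emit:
send_rows(plan=[[255,0,-0.0008,0,0.02]])

```text
time_s: 17.4
position: [0.4662, 0.0087, 0.0503]
tcp_rot: [[0.951, -0.31, 0.001], [-0.31, -0.951, -0.002], [0.001, 0.001, -1.0]]
force: [-2.3, -8.4, 5.0]
opening: 0.159
grasp_force: 30.0
```

```bash
python3 -c "from h import *;tq()"
```

```text
t 17.4 a 0.253 tool a 0.265 r 0.04 T 0.346 Mz 0.085 F [-2.3 -8.4  5. ] z 0.0503
```

Emit:
send_rows(plan=[[255,0,-0.0008,0,0.02]])

```text
time_s: 17.48
position: [0.4664, 0.0092, 0.0503]
tcp_rot: [[0.944, -0.329, 0.0], [-0.329, -0.944, -0.002], [0.001, 0.002, -1.0]]
force: [-1.8, -7.9, 5.9]
opening: 0.164
grasp_force: 30.0
```

```bash
python3 -c "from h import *;tq()"
```

```text
t 17.48 a 0.268 tool a 0.284 r 0.0401 T 0.324 Mz 0.132 F [-1.8 -7.9  5.9] z 0.0503
```

Emit:
send_rows(plan=[[255,0,0,0,0]])

```text
time_s: 17.57
position: [0.4663, 0.0093, 0.0503]
tcp_rot: [[0.945, -0.328, 0.0], [-0.328, -0.945, -0.002], [0.001, 0.002, -1.0]]
force: [-2.0, -7.8, 6.3]
opening: 0.158
grasp_force: 30.0
```

```bash
python3 -c "from h import *;tq()"
```

```text
t 17.57 a 0.268 tool a 0.284 r 0.0401 T 0.323 Mz 0.117 F [-2.  -7.8  6.3] z 0.0503
```

That is snug: about 5 to 8 N above free turning on either reckoning. I unload the tool gently before letting go.

Emit:
send_rows(plan=[[255,0,0.0006,0,-0.015],[255,0,0,0,0]])

```text
time_s: 17.73
position: [0.4663, 0.009, 0.0503]
tcp_rot: [[0.949, -0.314, 0.001], [-0.314, -0.949, -0.001], [0.001, 0.001, -1.0]]
force: [-0.8, -4.8, 4.8]
opening: 0.161
grasp_force: 30.0
```

```bash
python3 -c "from h import *;tq()"
```

```text
t 17.73 a 0.263 tool a 0.269 r 0.04 T 0.193 Mz 0.053 F [-0.8 -4.8  4.8] z 0.0503
```

Emit:
send_rows(plan=[[255,0,0.0004,0,-0.006],[138,0,0,0,0],[138,0,0,0,0],[138,0,0,0,0],[138,0,0,0,0],[138,0,0,-0.01,0],[138,0,0,-0.03,0],[138,0,0,-0.04,0],[138,-0.03,0,-0.04,0],[138,-0.03,0,0,0],[138,-0.02,0,0,0],[138,0,0,0,0],[138,0,0,0,0]])

```text
time_s: 18.82
position: [0.3934, 0.0334, 0.1633]
tcp_rot: [[0.951, -0.309, -0.0], [-0.309, -0.951, 0.0], [-0.001, -0.0, -1.0]]
force: [1.0, -0.6, 0.7]
opening: 0.458
grasp_force: 0.0
```

```bash
python3 - <<'E'
from h import *
c=calibration('wrist');p,d=capture('wrist');cv2.imwrite('pics/wrist5.png',p[0:330,100:500])
s=read_state();print(s['position'],s['force'],s['opening'])
for k in('blue','orange'):
  for b,ct,m in blobs(p,k,200):
    w=onplane('wrist',[ct],{'blue':.096,'orange':.091}[k],c)[0,:2]-O
    print(k,b.tolist(),ct.round(1),w@EX,w@EY)
E
```

```text
[0.39511306 0.03286504 0.16328783] [ 0.83074355 -0.18996389 -0.80849614] 0.45869817452085065
blue [105, 139, 29, 29, 629] [118.9 153. ] -0.02769031991635003 0.12549536653493248
```

View pics/wrist5.png

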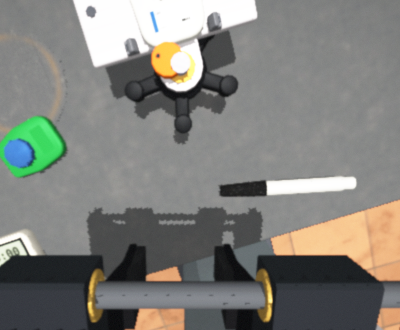

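The view shows the cam against the near end of the cartridge at (165,60), lobes at (183,124), (134,91) and (228,86), and the gripper clear. I check that the knob kept its angle.

```bash
python3 - <<'E'
from h import *
c=calibration('wrist')
for uv in[(282.5,124),(234.5,91),(328,86)]:
    w=onplane('wrist',[uv],.060,c)[0,:2]-O;x,y=w@EX,w@EY;print(np.hypot(x,y),np.arctan2(y,-x))
q,_=capture('side')
for s,ct,m in blobs(q,'blue',20):
    if 240<ct[0]<350 and ct[1]<240: print(s,ct,onplane('side',[ct],.09)-np.r_[O,0])
E
```

```text
0.03792191710157323 0.2054742054815205
0.03770389432487965 1.4805027270647895
0.03866928467556642 -1.0619996205449722
[266 212   9   6  39] [270.1025641  214.20512821] [[-0.01913048  0.01422791  0.09      ]]
[300 215   9   5  41] [304. 217.] [[ 0.05299409 -0.00331174  0.09      ]]
```

The knob camera reading is about 0.25 against 0.265 before release, and that could leave it at the edge of snug. I re-grip the lobe and check the bite by touch.

```bash
python3 -c "from h import *;go(.258,.05,.0398)"
```

```text
tcp [0.3959 0.0326 0.1632] shift [0.0743 0.0007 0.1133] turn -0.007 F [0.2 0.6 0.3]
```

Emit:
send_rows(plan=[[138,0.035,0.0003,0,-0.007],[138,0.039,0.0004,0,0],[138,0,0,0.035,0],[138,0,0,0.035,0],[138,0,0,0.03,0],[138,0,0,0.013,0],[138,0,0,0,0],[138,0,0,0,0]])

```text
time_s: 19.58
position: [0.4654, 0.0091, 0.049]
tcp_rot: [[0.953, -0.304, -0.001], [-0.304, -0.953, 0.0], [-0.002, 0.0, -1.0]]
force: [0.6, 0.7, 0.3]
opening: 0.46
grasp_force: 0.0
```

```bash
python3 -c "from h import *;tq()"
```

```text
t 19.58 a 0.258 tool a 0.258 r 0.041 T -0.033 Mz -0.024 F [0.6 0.7 0.3] z 0.049
```

Emit:
send_rows(plan=[[255,0,0,0,0],[255,0,0,0,0],[255,0,0,0,0],[255,0,0,0,0],[255,0,0,0,0],[255,0,0,0,0]])

```text
time_s: 20.08
position: [0.465, 0.0086, 0.051]
tcp_rot: [[0.953, -0.302, 0.001], [-0.302, -0.953, -0.001], [0.001, 0.001, -1.0]]
force: [-2.6, -4.9, 3.5]
opening: 0.161
grasp_force: 30.0
```

```bash
python3 -c "from h import *;tq()"
```

```text
t 20.08 a 0.244 tool a 0.256 r 0.0412 T 0.226 Mz 0.008 F [-2.6 -4.9  3.5] z 0.051
```

Emit:
send_rows(plan=[[255,0,-0.0006,0,0.015],[255,0,0,0,0]])

```text
time_s: 20.25
position: [0.465, 0.0089, 0.051]
tcp_rot: [[0.949, -0.316, 0.001], [-0.316, -0.949, -0.002], [0.001, 0.002, -1.0]]
force: [-2.0, -7.0, 4.0]
opening: 0.163
grasp_force: 30.0
```

```bash
python3 -c "from h import *;tq()"
```

```text
t 20.25 a 0.249 tool a 0.271 r 0.0413 T 0.299 Mz -0.008 F [-2. -7.  4.] z 0.051
```

Emit:
send_rows(plan=[[255,0,-0.0004,0,0.01],[255,0,0,0,0]])

```text
time_s: 20.42
position: [0.4651, 0.0091, 0.051]
tcp_rot: [[0.946, -0.325, 0.001], [-0.325, -0.946, -0.002], [0.001, 0.002, -1.0]]
force: [-2.5, -8.2, 3.6]
opening: 0.161
grasp_force: 30.0
```

```bash
python3 -c "from h import *;tq()"
```

```text
t 20.42 a 0.255 tool a 0.281 r 0.0412 T 0.352 Mz 0.103 F [-2.5 -8.2  3.6] z 0.051
```

The full bite torque is felt again: 0.35 N m with almost no further rotation, so the knob held and it is snug. I release straight from here and retreat.

Emit:
send_rows(plan=[[138,0,0,0,0],[138,0,0,0,0],[138,0,0,0,0],[138,0,0,0,0],[138,0,0,0,0],[138,0,0,-0.01,0],[138,0,0,-0.03,0],[138,0,0,-0.04,0],[138,-0.03,0,-0.04,0],[138,-0.03,0,0,0],[138,-0.015,0,0,0],[138,0,0,0,0],[138,0,0,0,0]])

```text
time_s: 21.5
position: [0.3987, 0.0336, 0.1638]
tcp_rot: [[0.945, -0.326, 0.001], [-0.326, -0.945, -0.0], [0.001, -0.0, -1.0]]
force: [1.3, 0.1, 0.5]
opening: 0.462
grasp_force: 0.0
```

```bash
python3 - <<'E'
from h import *
s=read_state();c=calibration('wrist');p,d=capture('wrist');print(s['position'],s['opening'])
g=cv2.cvtColor(p,cv2.COLOR_BGR2GRAY)
# lobe tops: dark round blobs near expected spots, for +-0.1 rad
import itertools
R=np.array(c['rotation']);K=np.array([[c['fx'],0,c['cx']],[0,c['fy'],c['cy']],[0,0,1]])
rv=cv2.Rodrigues(R.T)[0];tv=-R.T@np.array(c['xyz'])
for a in(.15,.2,.25,.3):
    print(a,cv2.projectPoints(np.array([np.r_[lobe(a-1.2566*k),.06] for k in(0,1,-1)]),rv,tv,K,np.array(c['dist_coeffs']))[0].reshape(-1,2).round(1).tolist())
cs=cv2.HoughCircles(cv2.medianBlur(g,3)[:200,150:420],cv2.HOUGH_GRADIENT,1,20,param1=80,param2=9,minRadius=6,maxRadius=11)
print((cs[0]+[150,0,0]).round(1).tolist() if cs is not None else None)
q,_=capture('side')
for b,ct,m in blobs(q,'blue',20):
    if 290<ct[0]<350 and ct[1]<240: print(b,ct)
E
```

```text
[0.39870576 0.03362216 0.16375693] 0.461762926453691
0.15 [[285.9, 129.0], [328.8, 87.1], [234.9, 100.3]]
0.2 [[283.5, 129.2], [328.1, 89.7], [233.8, 97.9]]
0.25 [[281.1, 129.4], [327.4, 92.3], [232.8, 95.4]]
0.3 [[278.7, 129.4], [326.5, 94.8], [232.0, 92.9]]
[[235.5, 98.5, 10.4], [283.5, 130.5, 8.2], [328.5, 89.5, 9.1], [279.5, 70.5, 9.1], [314.5, 30.5, 10.4], [232.5, 56.5, 10.2], [153.5, 154.5, 10.4], [316.5, 110.5, 6.9], [191.5, 21.5, 6.2]]
[300 215   9   5  41] [304. 217.]
```

The knob held its angle, consistent with the loaded reading less compliance. The cap hasn't moved and the gripper is clear, so I hand in.

```bash
python3 -c "from rig import *;print(hand_in())"
```

```text
the job is handed in; nothing more can be done
None
```

The blue-capped cartridge is in the channel against the end stop, and the cam is tightened to an estimated 5–8 N above free turning (snug is 3–9 N). It was handed in at about 21.6 s of the 64 s limit; the hand-in gave no verdict.

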